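# Lay the archive carton flat on the shelf board and press it home

### The arm

A 6-joint arm with a two-finger parallel gripper is mounted at the origin on the work surface. World frame = base frame: x ahead of the robot, y to its left, z up, the work surface at z = 0. Lengths are in m, angles in rad, forces in N, time in s.
With the tool pointing down it reaches from about 0.35 to 0.775 m from the base axis. Payload 5.5 kg.
Tool frame: the origin (TCP) lies midway between the tips of the shut fingers; the grasp point (between the pads) lies 19 mm behind it; z points along the fingers, y is the line along which they close (so a half turn about z gives the same grasp; the last joint's range is limited). The gripper opens to 85 mm and grips with 20 to 120 N. Pads are 22 mm wide; open, the fingers measure 114 mm over their backs; the gripper's body (76 mm by 85 mm) begins 54 mm behind the grasp point. The pads swing forward as they close: fully open they stand 13 mm farther back than shut.
Start: joints at [-1.342, 0.313, 0.046, 1.304, 0, 1.431], TCP at [0.207, -0.536, 0.231] pointing down, gripper open.
Joint ranges: [-2.76, 2.76], [-0.86, 1.69], [-1.03, 1.26], [-2.2, 2.34], [-1.47, 1.5], [-3.14, 3.14]. Speed limits (rad/s): [2.57, 2.57, 3.14, 3.14, 3.14, 3.14].

### API

Orientations are given as a unit quaternion [w, x, y, z].
In Python, from workcell import env gives the robot as it stands.
- The arm moves only by the tool move_arm, never from a script. Its argument "targets" is a list of rows, each a list of 3 entries, a list of its own where there are three numbers: the shift along the tool's x, y, z in mm, then the turn, a rotation vector about the tool's x, y, z in units of 10 degrees (1.0 is 10 degrees), then the closure, from -1 (fully open) to 1 (shut). In form: [[[dx, dy, dz], [ax, ay, az], gripper], ...]. A call has 1 to 5 rows; each row is the pose to reach, as a shift and turn from the pose commanded when the call began, along the tool's axes at that moment; what a row does not reach only later rows make up. A row lasts 1/8 s, in which the tool goes at most 62.5 mm and 10.7 degrees, less where a joint would pass 70% of its speed; a pose out of reach is approached as far as the arm can. A call with a gripper value outside its range is refused whole. The fingers move at their own pace and stop on an object; "squeeze" is the grip in N (left out, the last holds). Time passes only in rows, so rows that repeat a pose let the fingers close. It gives the time, the measured TCP pose, the force, the opening and the grip force at its end, in the units of the state.
- env.get_state(): the state, without advancing time (a new reading comes with each control period).
- env.read_camera(name): name is "scene" or "top" or "wrist"; returns a dict with "pixels" (420x560x3 uint8, red, green, blue), "fovy" (degrees; the focal length in pixels is half the picture's height over the tangent of half this angle, whatever the lens; pixels are square), "cx", "cy" (the principal point, pixels), "dist_coeffs" ([k1, k2, p1, p2, k3] as OpenCV has them; the pictures are not rectified), "extrinsics" (4x4, takes a point from world to camera coordinates); the wrist camera has in their place "mount" (4x4, takes a point from camera to tool coordinates, whose origin is the TCP and whose axes are the flange's). Camera axes: x right, y up, looking along -z (the intrinsics and any distortion apply to the point x, -y, -z); pixel columns grow to the right and rows downward; lengths in m; the calibration is good to about 2 mm. A picture is of the moment at which its call begins: read the wrist's pose just before it. There is no depth.
- env.hand_in(): hands the job in; it is judged then, once.
Trained networks look in a picture, given as the dict that the camera call returned (one of the last four; its "shot" number tells which), for a name from the list of things; names that differ only in an ending like _2 or _b are one class to them, and where a whole thing is asked for, a point or a joint stands for the part that bears it (a point fixed in the world has none). Each returns a list of dicts, best first, with "confidence" (0 to 1); they miss things now and then, are a little off and sometimes report something else, mostly with a low value. They report only what shows in the picture. A call takes as long as a camera call. They do not tell look-alikes from the thing itself.
- env.spot_in(thing, picture): "centre" ([x, y, z] in m, in world coordinates, good to about 4 mm: the middle of the surface that is visible of it).
- env.regions_of(thing, picture): "mask" (420x560 bool, what is visible of it).
- env.landmark_of(thing, picture): "centre" ([x, y, z] in m, in world coordinates, good to about 4 mm: a listed point, or the origin of a listed thing).
The state is a dict: "clock": time; "joint_pos": joint angles; "qvel": joint speeds; "tau": joint torques, N m; "tcp_pos": TCP position; "orientation": TCP orientation; "wrist_force": force on the tool from outside, world axes, zero at the start; "ft_torque": the same for the moment, N m; "finger_gap": finger opening in m; "grip_force": force on a finger pad.
Only numpy, scipy, OpenCV 4.12 (cv2) and the standard library are available. Lean on these libraries where they do the work, as an engineer would, in place of code of your own. Each camera call takes 0.05 s, during which the arm holds its last target. There are 200 camera calls.

### The job

Slide the standing archive carton, upright, until its base meets the front edge of the low grey shelf board squarely, then push high on its near face, following it up and over, so that it tips over that edge and lies on its side on the board. Then slide it along until its top end is fully home against the upright backstop and press it there for half a second with about 15 N of push; the card dents, so never push it harder than 20 N. Take the hand away and leave the mug, hole punch, tape roll and stamp alone.

Things in the scene. Friction and masses are not known exactly. Their poses are not given: they have to be found in the camera images.
- carton: Cardboard archive carton, 120 deep (x) x 200 wide (y) x 130 mm high (z), 0.4-0.75 kg. Origin: centre of its base. Starts with x towards the board (yaw within 0.15 rad of its x); near face, to push: x = -60 mm. Slides (2-5 N) if pushed below 80 mm height. Pushed near its top at the stop it tips, its face rising: follow in an arc, a level push jams; falls past 43 degrees. Over 20 N dents it.
- carton_top (a point): Centre of the carton's top face, 130 mm from its base; once the carton lies, the centre of the end that must meet the backstop.
- board: Fixed grey steel shelf board on the table, 240 long (x) x 230 wide (y) x 10 mm thick. Origin: middle of its front edge at table height; x runs to the backstop. The front edge is the stop: touching it squarely, the carton's origin is at x = -60 mm (it starts at -90 to -150, y within 12). Once tipped, the carton's base end lies 5 to 40 mm before the edge and must slide on 110 to 150 mm.
- backstop: Fixed rigid steel plate across the board's far end, 230 wide, 75 high, 12 mm thick. Origin: foot of the face towards the carton, at x = 240 mm of the board, axes as the board's; the carton is home with carton_top at x = 0 here. It does not give: 1 mm more arm travel is many newtons, so read the force. The press counts when 8 N or more reaches it, beyond the sliding friction.
- mug: Bystander: white mug, 80 mm wide, 95 mm high, on the table's far side. Origin: centre of its foot.
- punch: Bystander: black and steel desk hole punch, 100 x 120 x 66 mm, on the table's far side. Origin: centre of its underside.
- tape: Bystander: roll of clear tape lying flat, 84 mm across, 48 mm high, on the table's far side. Origin: centre of its underside.
- stamp: Bystander: small wooden hand stamp standing, 40 mm wide, 78 mm high, beyond the backstop's end of the table. Origin: centre of its underside.
Not all that is in view belongs to the job. Of the things shaped like the carton, the cardboard one is meant.

How it is judged:
By the outcome, as a careful person would: the job done as asked, in the order asked, and still so for the second after the job is handed in, with the robot touching nothing.
It also fails if it takes over 72 s, if anything falls off the work surface, if the arm or the gripper's body presses on something with over 40 N, if the wrist force passes 120 N, or if a joint passes its speed limit or range.

## Working session

There is one attempt and no reset: what is moved stays moved. The work goes in short steps, Python scripts to look and compute and a tool call to move; the robot and the scene stay as the last step left them, time stands still between calls to the robot, and variables do not carry over. Pictures are saved under pics/ and viewed, at most 10 in all, crops included, and the job is handed in when it is done.

Besides the shell and the picture viewer there is one more tool, called after "Request:" by a JSON object that holds its "name" and its "arguments", one argument or row to a line. move_arm: Moves the arm, as the interface text tells. Its arguments: {"type":"object","properties":{"targets":{"type":"array","items":{"type":"array"}},"squeeze":{"type":"number"}},"required":["targets"]}

```bash
mkdir -p pics; ls
python3 - <<'E'
from workcell import env
import cv2,numpy as np
s=env.get_state(); print(s)
for n in ["scene","top"]:
    p=env.read_camera(n); cv2.imwrite(f"pics/{n}0.png",p["pixels"][:,:,::-1])
    print(n,p["fovy"],p["cx"],p["cy"],p["dist_coeffs"],np.round(p["extrinsics"],4).tolist())
    for t in ["carton","carton_top","board","backstop"]:
        for d in env.landmark_of(t,p)[:3]: print(t,np.round(d["centre"],4),round(d["confidence"],2))
E
```

```text
pics
{'clock': 0.0, 'joint_pos': array([-1.34160095e+00,  3.13984070e-01,  4.49934746e-02,  1.30362642e+00,
       -5.10341175e-06,  1.43119624e+00]), 'qvel': array([ 3.58461785e-04,  4.39755979e-04,  6.47991711e-05, -4.44376118e-04,
        8.09020837e-04,  1.33397467e-06]), 'tau': array([ 6.31431903e-04, -4.80630469e+01,  2.98531491e+01,  1.92732818e-02,
       -2.63102828e-05, -7.29454001e-06]), 'tcp_pos': array([ 0.20715422, -0.53583528,  0.23042411]), 'orientation': array([-9.09316685e-04,  9.83046449e-01,  1.83354439e-01, -4.33167844e-05]), 'wrist_force': array([0.14977414, 0.88792849, 0.189909  ]), 'ft_torque': array([ 0.00185389, -0.00863661,  0.00305542]), 'grip_force': 0.0, 'finger_gap': 0.08556354590077159}
scene 57.55619405474933 279.34724157358244 210.80451051564847 [-0.02293187  0.          0.          0.          0.        ] [[-0.8115, 0.5842, -0.0107, 0.3408], [-0.4175, -0.5669, 0.7101, 0.1775], [0.4088, 0.5808, 0.704, -1.3122], [0.0, 0.0, 0.0, 1.0]]
carton [ 4.817e-01 -1.163e-01 -4.000e-04] 0.79
carton [ 0.1736 -0.3019 -0.0014] 0.62
carton_top [ 0.1695 -0.3047  0.1321] 0.89
carton_top [ 0.4832 -0.1126  0.1259] 0.7
board [ 0.4756 -0.0033  0.0043] 0.6
board [ 0.7793 -0.0246  0.0011] 0.42
backstop [4.449e-01 2.371e-01 4.000e-04] 0.63
top 54.85081617270559 276.98874697350686 213.60344698553862 [-0.00756266  0.          0.          0.          0.        ] [[-0.0061, -1.0, -0.0009, 0.0873], [0.9807, -0.0061, 0.1954, -0.4868], [-0.1954, 0.0003, 0.9807, -1.2465], [0.0, 0.0, 0.0, 1.0]]
carton [ 0.4866 -0.1209  0.0015] 0.86
carton [ 0.4431  0.24   -0.0013] 0.75
carton_top [ 0.4893 -0.1159  0.1302] 0.75
board [ 0.4756 -0.0024  0.    ] 0.72
backstop [ 0.4409  0.237  -0.0028] 0.91
backstop [ 7.536e-01 -2.198e-01 -1.000e-04] 0.5
```

View pics/scene0.png

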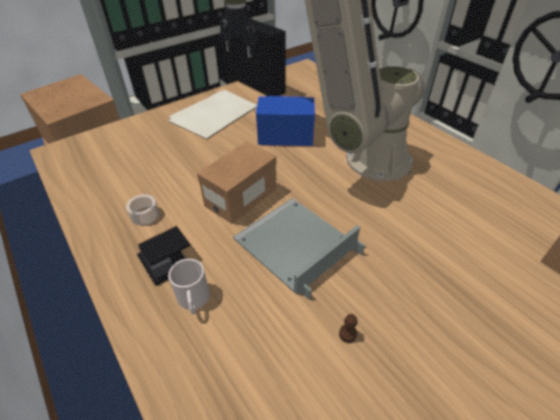

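View pics/top0.png

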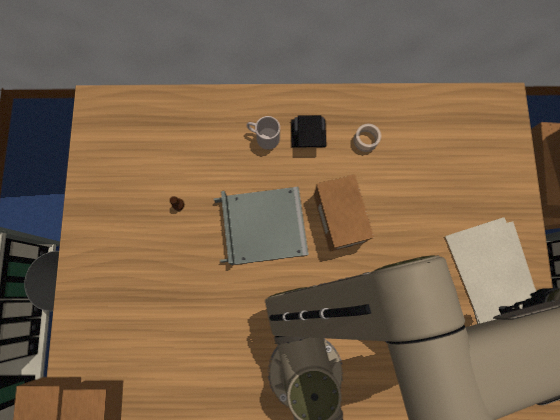

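The cardboard carton is at scene pixel (238,182) and top pixel (343,212). The blue carton at scene (286,120) is the look-alike. The board spans top pixels (222–307, 187–265), with the backstop on its left end. Next I'll fit precise poses from the silhouettes.

```bash
cat > h.py <<'E'
from workcell import env
import cv2,numpy as np
from scipy.optimize import minimize
from scipy.spatial.transform import Rotation as R
def proj(P,p):
    P=np.atleast_2d(P); E=p["extrinsics"]; c=P@E[:3,:3].T+E[:3,3]; c=c*[1,-1,-1]
    f=p["pixels"].shape[0]/2/np.tan(np.radians(p["fovy"]/2))
    K=np.array([[f,0,p["cx"]],[0,f,p["cy"]],[0,0,1]])
    return cv2.projectPoints(c,np.zeros(3),np.zeros(3),K,np.array(p["dist_coeffs"]))[0][:,0]
def box(x,y,yaw,xs,ys,zs):
    q=np.array([[a,b,c] for a in xs for b in ys for c in zs]); return R.from_euler('z',yaw).apply(q)+[x,y,0]
def sil(boxes,p):
    m=np.zeros((840*2,1120*2),np.uint8)
    for b in boxes: cv2.fillConvexPoly(m,cv2.convexHull(np.round(proj(b,p)*4).astype(np.int32)),1)
    return cv2.resize(m.astype(np.float32),(560,420),interpolation=cv2.INTER_AREA)
def fit(mk,masks,pics,x0):
    def cost(v):
        return sum(np.abs(sil(mk(v),p)-m).sum()/m.sum() for m,p in zip(masks,pics))
    s=np.array([[0,0,0],[.012,0,0],[0,.012,0],[0,0,.08]])
    return minimize(cost,x0,method="Nelder-Mead",options=dict(initial_simplex=np.array(x0)+s,xatol=2e-4,fatol=1e-4))
def near(t,p,c):
    for d in env.regions_of(t,p):
        m=d["mask"].astype(np.float32); u=proj(c,p)[0]
        yy,xx=np.nonzero(m)
        if np.hypot(xx.mean()-u[0],yy.mean()-u[1])<25: return m
carton=lambda v:[box(*v,(-.06,.06),(-.1,.1),(0,.13))]
board=lambda v:[box(*v,(0,.24),(-.115,.115),(0,.01))]
def inb(B,P):  # world xy -> board frame
    c,s=np.cos(B[2]),np.sin(B[2]); d=np.asarray(P)[:2]-B[:2]; return np.array([c*d[0]+s*d[1],-s*d[0]+c*d[1]])
E
python3 - <<'E'
from h import *
pics=[env.read_camera(n) for n in("scene","top")]
for sub in([0],[1],[0,1]):
    ps=[pics[i] for i in sub]
    ms=[near("carton",p,[.485,-.118,.09]) for p in ps]
    bs=[near("board",p,[.46,.115,.01]) for p in ps]
    print([m is not None and m.sum() for m in ms+bs])
    if all(m is not None for m in ms):
        r=fit(carton,ms,ps,[.485,-.118,1.75]);print("carton",r.x,r.fun); C=r.x
    if all(m is not None for m in bs):
        r=fit(board,bs,ps,[.4756,-.003,1.71]);print("board",r.x,r.fun); print(inb(r.x,C[:2]),C[2]-r.x[2])
p=pics[1]
print(proj([[.4756,-.003,0.01]],p))
g=cv2.cvtColor(p["pixels"],cv2.COLOR_RGB2GRAY); im=cv2.resize(p["pixels"][160:290,190:400,::-1],None,fx=3.8,fy=3.8,interpolation=cv2.INTER_CUBIC); 
cv2.imwrite("pics/crop.png",im)
E
```

```text
[np.float32(4346.0), np.float32(6608.0)]
carton [ 0.48185642 -0.11626269  1.81741215] 0.01968764327466488
board [0.47307766 0.01247337 1.69326255] 0.09769408404827118
[-0.12884429  0.00701342] 0.12414959556949601
[np.float32(3194.0), np.float32(5551.0)]
carton [ 0.4810431  -0.11825477  1.81248799] 0.02320757694542408
board [0.47168267 0.00878294 1.6882296 ] 0.0892857164144516
[-0.12725946  0.00558823] 0.12425838768033182
[np.float32(4346.0), np.float32(3194.0), np.float32(6608.0), np.float32(5551.0)]
carton [ 0.48101897 -0.11756261  1.81244577] 0.04530440270900726
board [0.47309962 0.01256578 1.70416169] 0.1909274458885193
[-0.1300259  0.0094542] 0.10828407326270106
[[303.58968991 219.20872063]]
```

View pics/crop.png

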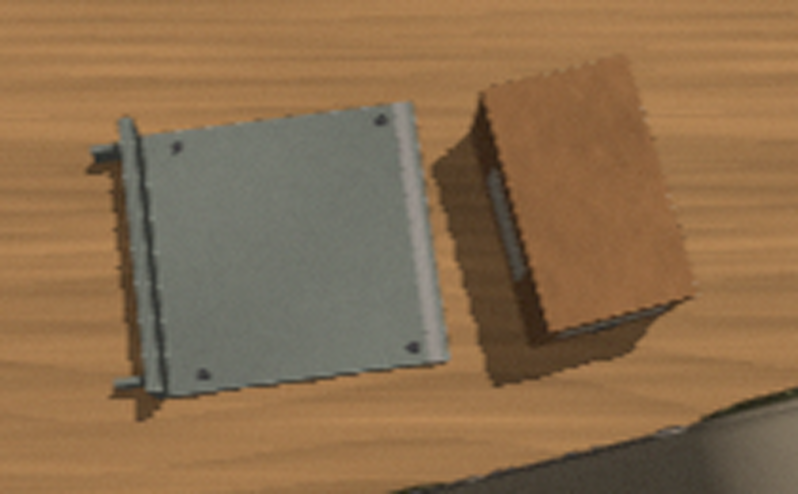

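The crop shows the board's front corners at (412,102) and (447,360). The backstop's foot line runs from about (142,138) to (168,395), and the carton's top face is clear. I'll back-project these points.

```bash
cat >> h.py <<'E'
def back(uv,z,p):
    f=p["pixels"].shape[0]/2/np.tan(np.radians(p["fovy"]/2))
    K=np.array([[f,0,p["cx"]],[0,f,p["cy"]],[0,0,1]])
    n=cv2.undistortPoints(np.array(uv,float).reshape(-1,1,2),K,np.array(p["dist_coeffs"]))[:,0]
    E=p["extrinsics"]; o=-E[:3,:3].T@E[:3,3]; d=np.c_[n[:,0],-n[:,1],-np.ones(len(n))]@E[:3,:3]
    return o+d*((z-o[2])/d[:,2])[:,None]
E
python3 - <<'E'
from h import *
p=env.read_camera("top")
c=(np.array([[412,102],[447,360],[142,138],[168,395]])+.5)/3.8-.5+[190,160]
W=back(c,.01,p); print(W.round(4))
print([np.linalg.norm(W[a]-W[b]).round(4) for a,b in((0,1),(2,3),(0,2),(1,3))])
for a,b in((1,0),(3,2)):
    d=W[a]-W[b]; print(np.arctan2(d[1],d[0])+0, (W[a]+W[b])/2)
for a,b in((0,2),(1,3)):
    d=W[b]-W[a]; print(np.arctan2(d[1],d[0]))
E
```

```text
[[ 0.5869  0.0134  0.01  ]
 [ 0.3601 -0.0127  0.01  ]
 [ 0.5558  0.2501  0.01  ]
 [ 0.3319  0.2241  0.01  ]]
[np.float64(0.2283), np.float64(0.2254), np.float64(0.2387), np.float64(0.2384)]
-3.0271255450456263 [4.73456758e-01 3.48502634e-04 1.00000000e-02]
-3.025799271637174 [0.44384311 0.23708492 0.01      ]
1.7012376639411735
1.6892363415536336
```

```bash
cat >> h.py <<'E'
B=np.array([.474,.0,1.692])
def cur():
    s=env.get_state(); q=s["orientation"]; return s,s["tcp_pos"],R.from_quat([q[1],q[2],q[3],q[0]])
def goto(bx,by,z,tilt,Bf=B):
    s,p,r=cur(); c,sn=np.cos(Bf[2]),np.sin(Bf[2])
    t=np.array([Bf[0]+c*bx-sn*by,Bf[1]+sn*bx+c*by,z])
    yaw=Bf[2]; x=np.array([np.cos(yaw),np.sin(yaw),0]); zt=np.array([0,0,-1.])
    T=R.from_matrix(np.c_[x,np.cross(zt,x),zt])*R.from_euler('y',tilt,degrees=True)
    print("shift",(r.inv().apply(t-p)*1e3).round(1).tolist(),"turn",((r.inv()*T).as_rotvec(degrees=True)/10).round(3).tolist())
def st(Bf=B):
    s,p,r=cur(); z=r.apply([0,0,1]); 
    f=s["wrist_force"]; c,sn=np.cos(Bf[2]),np.sin(Bf[2])
    print("t",round(s["clock"],2),"board",(inb(Bf,p)*1e3).round(1),"z",(p[2]*1e3).round(1),"tilt",np.degrees(np.arccos(-z[2])).round(1),"F_b",(np.array([c*f[0]+sn*f[1],-sn*f[0]+c*f[1],f[2]])).round(2),"gap",round(s["finger_gap"],4))
E
python3 -c "
from h import *
st();goto(-.215,0,.2,40)"
```

```text
t 1.05 board [-500.2  329.6] z 231.4 tilt 0.0 F_b [ 0.    1.34 -0.55] gap 0.0853
shift [389.5, -195.7, 31.3] turn [2.64, 3.391, -7.252]
```

Request:
{"name": "move_arm", "arguments": {
  "targets": [
    [[390,-196,31],[2.64,3.39,-7.25],-1],
    [[390,-196,31],[2.64,3.39,-7.25],-1],
    [[390,-196,31],[2.64,3.39,-7.25],-1],
    [[390,-196,31],[2.64,3.39,-7.25],-1],
    [[390,-196,31],[2.64,3.39,-7.25],-1]
  ]
}}

```text
clock: 1.68
tcp_pos: [0.4177, -0.3044, 0.2094]
orientation: [-0.173, 0.804, 0.547, 0.154]
wrist_force: [0.7, -1.0, 0.6]
finger_gap: 0.0856
grip_force: 0.0
```

```bash
python3 -c "
from h import *
st();goto(-.215,0,.2,40)"
```

```text
t 1.68 board [-295.4   92.7] z 209.4 tilt 26.7 F_b [-1.04 -0.59  0.58] gap 0.0856
shift [100.3, 46.8, 53.7] turn [0.954, 1.221, -2.604]
```

Request:
{"name": "move_arm", "arguments": {
  "targets": [
    [[100,47,53],[0.95,1.22,-2.6],-1],
    [[100,47,53],[0.95,1.22,-2.6],-1],
    [[100,47,53],[0.95,1.22,-2.6],-1],
    [[100,47,53],[0.95,1.22,-2.6],-1],
    [[100,47,53],[0.95,1.22,-2.6],-1]
  ]
}}

```text
clock: 2.3
tcp_pos: [0.4992, -0.216, 0.2]
orientation: [-0.255, 0.627, 0.701, 0.226]
wrist_force: [0.2, -0.6, 0.6]
finger_gap: 0.0854
grip_force: 0.0
```

```bash
python3 -c "
from h import *
st();goto(-.22,0,.03,40)"
```

```text
t 2.3 board [-217.5    1.1] z 200.0 tilt 39.8 F_b [-0.57 -0.12  0.61] gap 0.0854
shift [-110.8, 1.7, 128.9] turn [0.016, 0.017, -0.046]
```

Descend, still clear of the carton.

Request:
{"name": "move_arm", "arguments": {
  "targets": [
    [[-50,1,40],[0.02,0.02,-0.05],-1],
    [[-90,2,85],[0.02,0.02,-0.05],-1],
    [[-111,2,129],[0.02,0.02,-0.05],-1],
    [[-111,2,129],[0.02,0.02,-0.05],-1]
  ]
}}

```text
clock: 2.8
tcp_pos: [0.4989, -0.2163, 0.0285]
orientation: [-0.259, 0.622, 0.703, 0.227]
wrist_force: [0.1, 0.2, 1.0]
finger_gap: 0.0853
grip_force: 0.0
```

```bash
python3 -c "
from h import *
st();goto(-.12,0,.03,40)
p=env.read_camera('scene');cv2.imwrite('pics/a1.png',p['pixels'][60:300,130:450,::-1].repeat(2,0).repeat(2,1))"
```

```text
t 2.8 board [-217.8    1.4] z 28.5 tilt 40.3 F_b [ 0.16 -0.15  0.97] gap 0.0853
shift [75.5, 1.5, 62.1] turn [-0.02, -0.032, -0.005]
```

View pics/a1.png

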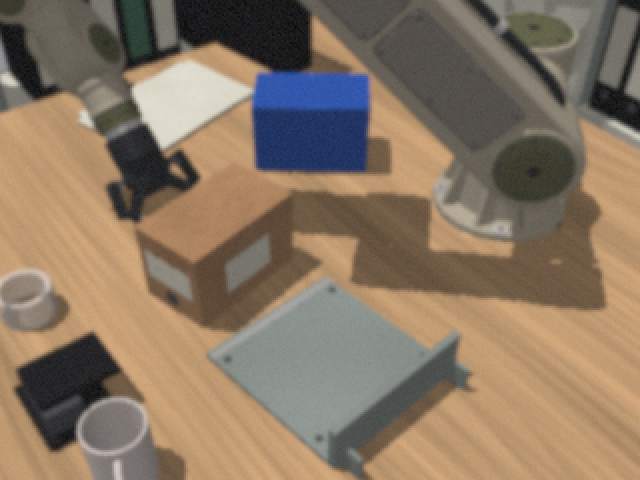

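The hand is behind the carton at (150,190), and the carton is still clear of the board. Push it forward slowly.

Request:
{"name": "move_arm", "arguments": {
  "targets": [
    [[9.2,0,7.8],[0,0,0],-1],
    [[18.3,0,15.5],[0,0,0],-1],
    [[26,0.2,22],[0,0,0],-1],
    [[34,0.4,28.8],[0,0,0],-1],
    [[42,0.6,35.6],[0,0,0],-1]
  ]
}}

```text
clock: 3.48
tcp_pos: [0.4952, -0.1636, 0.0303]
orientation: [-0.256, 0.621, 0.705, 0.226]
wrist_force: [-1.4, -6.0, 3.8]
finger_gap: 0.0852
grip_force: 3.0
```

Request:
{"name": "move_arm", "arguments": {
  "targets": [
    [[4.6,0,3.9],[0,0,0],-1],
    [[9.2,0,7.8],[0,0,0],-1],
    [[13.7,0,11.6],[0,0,0],-1]
  ]
}}

```text
clock: 3.85
tcp_pos: [0.493, -0.146, 0.0302]
orientation: [-0.256, 0.621, 0.705, 0.226]
wrist_force: [-1.5, -6.9, 5.6]
finger_gap: 0.0854
grip_force: 3.4
```

```bash
python3 -c "
from h import *
st();goto(-.12,0,.03,40)
pics=[env.read_camera(n) for n in('top','scene')]
for p in pics:
  m=near('carton',p,[.48,-.085,.09])
  if m is not None:
    r=fit(carton,[m],[p],[.481,-.085,1.72]);print(r.x,r.fun,inb(B,r.x[:2]),r.x[2]-B[2])
"
```

```text
t 3.85 board [-147.2   -1.2] z 30.2 tilt 39.9 F_b [-6.65  2.37  5.56] gap 0.0854
shift [20.7, -1.1, 17.7] turn [-0.008, 0.006, 0.023]
[ 0.53142184 -0.03600498  1.02245416] 1.5989917516708374 [-0.04268355 -0.05264732] -0.6695458438119188
[ 0.48467879 -0.08568487  1.69318532] 0.020232634618878365 [-0.08634742 -0.00024054] 0.001185317486372961
```

Request:
{"name": "move_arm", "arguments": {
  "targets": [
    [[5.4,-0.2,4.5],[0,0,0],-1],
    [[10.7,-0.5,9],[0,0,0],-1],
    [[14.5,-0.7,12.2],[0,0,0],-1],
    [[17,-0.9,14.4],[0,0,0],-1]
  ]
}}

```text
clock: 4.55
tcp_pos: [0.49, -0.124, 0.0297]
orientation: [-0.256, 0.622, 0.705, 0.227]
wrist_force: [0.7, -7.1, 3.7]
finger_gap: 0.0857
grip_force: 3.3
```

Request:
{"name": "move_arm", "arguments": {
  "targets": [
    [[1.5,0,1.3],[0,0,0],-1],
    [[1.5,0,1.3],[0,0,0],-1]
  ]
}}

```text
clock: 4.8
tcp_pos: [0.4897, -0.1219, 0.0297]
orientation: [-0.256, 0.622, 0.705, 0.227]
wrist_force: [1.6, -4.8, 2.7]
finger_gap: 0.0857
grip_force: 2.6
```

```bash
python3 -c "
from h import *
st()
p=env.read_camera('scene')
m=near('carton',p,[.48,-.065,.09])
r=fit(carton,[m],[p],[.481,-.065,1.692]);print(r.x,r.fun,inb(B,r.x[:2]),r.x[2]-B[2])
st()
"
```

```text
t 4.8 board [-122.9   -0.8] z 29.7 tilt 40.0 F_b [-4.99 -1.04  2.73] gap 0.0857
[ 0.48117467 -0.06373763  1.71507251] 0.03640478476881981 [-0.06413751  0.0005843 ] 0.023072508835353167
t 4.9 board [-122.9   -0.8] z 29.7 tilt 40.0 F_b [-5.11 -0.81  3.4 ] gap 0.0853
```

Step in 1 mm increments, watching the force.

Request:
{"name": "move_arm", "arguments": {
  "targets": [
    [[0.8,0,0.65],[0,0,0],-1],
    [[0.8,0,0.65],[0,0,0],-1]
  ]
}}

```text
clock: 5.15
tcp_pos: [0.4896, -0.1211, 0.0297]
orientation: [-0.256, 0.622, 0.705, 0.227]
wrist_force: [1.3, -6.2, 3.8]
finger_gap: 0.0855
grip_force: 3.0
```

Request:
{"name": "move_arm", "arguments": {
  "targets": [
    [[0.8,0,0.65],[0,0,0],-1],
    [[0.8,0,0.65],[0,0,0],-1]
  ]
}}

```text
clock: 5.4
tcp_pos: [0.4895, -0.1201, 0.0297]
orientation: [-0.256, 0.622, 0.705, 0.227]
wrist_force: [0.4, -6.2, 4.1]
finger_gap: 0.0852
grip_force: 3.0
```

Request:
{"name": "move_arm", "arguments": {
  "targets": [
    [[0.8,0,0.65],[0,0,0],-1],
    [[0.8,0,0.65],[0,0,0],-1]
  ]
}}

```text
clock: 5.65
tcp_pos: [0.4893, -0.1191, 0.0297]
orientation: [-0.256, 0.622, 0.705, 0.227]
wrist_force: [0.0, -5.9, 4.5]
finger_gap: 0.0854
grip_force: 3.0
```

Request:
{"name": "move_arm", "arguments": {
  "targets": [
    [[0.8,0,0.65],[0,0,0],-1],
    [[1.5,0,1.3],[0,0,0],-1]
  ]
}}

```text
clock: 5.9
tcp_pos: [0.4893, -0.1185, 0.0297]
orientation: [-0.255, 0.622, 0.705, 0.227]
wrist_force: [-0.9, -13.3, 6.2]
finger_gap: 0.0854
grip_force: 6.6
```

Request:
{"name": "move_arm", "arguments": {
  "targets": [
    [[0.8,0,0.65],[0,0,0],-1],
    [[0.8,0,0.65],[0,0,0],-1]
  ]
}}

```text
clock: 6.15
tcp_pos: [0.4893, -0.1185, 0.0297]
orientation: [-0.254, 0.622, 0.705, 0.226]
wrist_force: [-0.9, -15.1, 5.5]
finger_gap: 0.0855
grip_force: 7.1
```

```bash
python3 -c "
from h import *
st()
for n in('scene','top'):
  p=env.read_camera(n)
  for d in env.regions_of('carton',p):
    m=d['mask'].astype(np.float32); print(n,d['confidence'],m.sum())
    r=fit(carton,[m],[p],[.481,-.06,1.692]);print(r.x,r.fun,inb(B,r.x[:2]),r.x[2]-B[2])
  cv2.imwrite('pics/b_%s.png'%n,p['pixels'][:,:,::-1])
a=cv2.imread('pics/b_scene.png')[110:290,170:400]; b=cv2.imread('pics/b_top.png')[150:290,200:400]
cv2.imwrite('pics/b.png',np.vstack([cv2.resize(a,(500,390)),cv2.resize(b,(500,350))])[:600] if 0 else cv2.resize(b,(798,559),interpolation=cv2.INTER_CUBIC))
st()
"
```

```text
t 6.15 board [-119.5   -0.9] z 29.7 tilt 39.7 F_b [-14.88   2.71   5.52] gap 0.0855
scene 0.9 4545.0
[ 0.48139445 -0.06172006  1.66318137] 0.038916390389204025 [-0.06216131  0.00012219] -0.028818634735558346
scene 0.67 2798.0
[ 0.74716218 -3.1371498   3.32148147] 1.0 [-3.14716237  0.10814559] 1.6294814664278718
scene 0.28 1570.0
[ 1.05596899 -2.07268343  3.58886035] 1.0 [-2.12784206 -0.32709734] 1.896860347620913
top 0.94 3544.0
[0.49430639 0.01067145 1.14883674] 1.7971571683883667 [ 0.00813797 -0.02144768] -0.5431632627140182
top 0.73 1009.0
[ 0.54546502 -0.02226132  1.06686968] 1.8019697666168213 [-0.03073863 -0.06824919] -0.6251303155006878
t 6.35 board [-119.5   -0.9] z 29.7 tilt 39.8 F_b [-13.86   3.07   6.16] gap 0.0851
```

View pics/b.png

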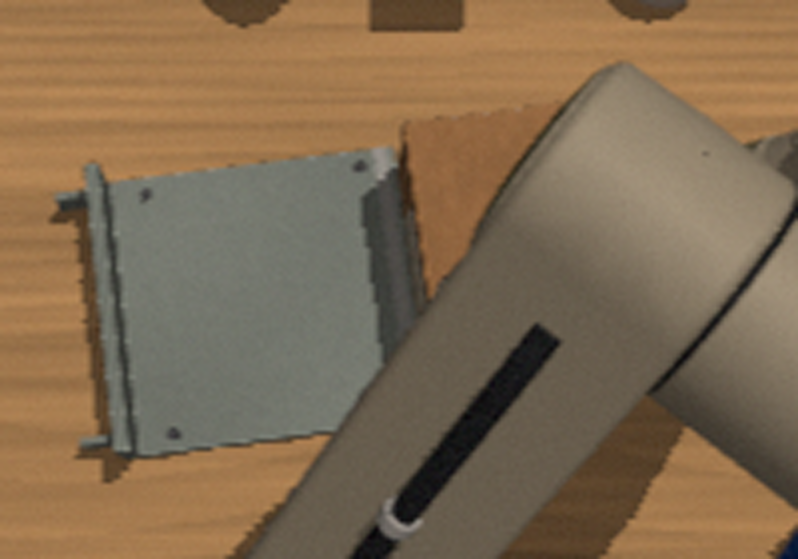

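The force jumped to 15 N at TCP x = −119.5 mm. The carton's measured yaw was near zero and x ≈ −60 mm, so it is squarely at the edge (the board's edge lies along the carton's face in the crop, x≈400–420). Back off, rise and come in high.

Request:
{"name": "move_arm", "arguments": {
  "targets": [
    [[-11.5,0,-9.7],[0,0,0],-1],
    [[10,0,-34],[0,0,0],-1],
    [[29,0,-58],[0,0,0],-1],
    [[29,0,-58],[0,0,0],-1]
  ]
}}

```text
clock: 6.85
tcp_pos: [0.4907, -0.1306, 0.094]
orientation: [-0.256, 0.621, 0.705, 0.228]
wrist_force: [0.1, -0.0, -0.5]
finger_gap: 0.0858
grip_force: 0.0
```

```bash
python3 -c "
from h import *
st();goto(-.1225,0,.093,40)
"
```

```text
t 6.85 board [-131.6   -0.8] z 94.0 tilt 40.1 F_b [-0.02 -0.14 -0.51] gap 0.0858
shift [6.3, -0.7, 6.7] turn [-0.001, -0.006, 0.025]
```

Request:
{"name": "move_arm", "arguments": {
  "targets": [
    [[6,-0.4,6],[0,0,0],-1],
    [[9,-0.7,8.3],[0,0,0],-1],
    [[15.5,-0.7,7.7],[0,0,0],-1],
    [[22.3,-0.7,7],[0,0,0],-1],
    [[29.5,-0.7,7],[0,0,0],-1]
  ]
}}

```text
clock: 7.48
tcp_pos: [0.4857, -0.1044, 0.1059]
orientation: [-0.256, 0.622, 0.705, 0.226]
wrist_force: [-2.1, -8.4, 6.1]
finger_gap: 0.0854
grip_force: 4.8
```

```bash
python3 -c "
from h import *
st()
p=env.read_camera('scene');cv2.imwrite('pics/c.png',p['pixels'][80:280,150:390,::-1].repeat(2,0).repeat(2,1))
"
```

```text
t 7.47 board [-105.1    1. ] z 105.9 tilt 40.0 F_b [-8.14  3.06  6.15] gap 0.0854
```

View pics/c.png

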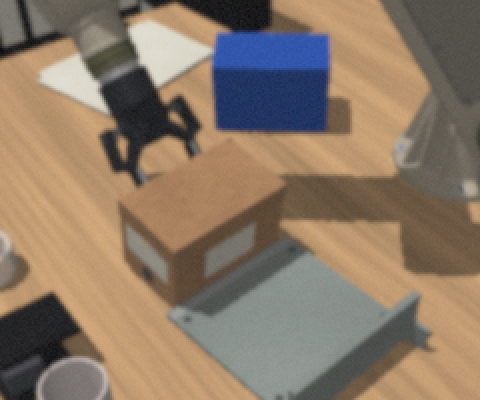

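The carton has begun to tip, with its base lifted and the board edge as pivot near (180,310). Keep following, slightly higher on the arc.

Request:
{"name": "move_arm", "arguments": {
  "targets": [
    [[13.7,-0.2,-0.8],[0,0,0],-1],
    [[25.4,-0.4,-0.1],[0,0,0],-1],
    [[37.2,-0.6,1.4],[0,0,0],-1],
    [[50.8,-0.8,5.1],[0,0,0],-1]
  ]
}}

```text
clock: 8.02
tcp_pos: [0.4794, -0.0606, 0.1352]
orientation: [-0.257, 0.621, 0.704, 0.227]
wrist_force: [-0.1, -2.0, 0.3]
finger_gap: 0.0851
grip_force: 0.6
```

```bash
python3 -c "
from h import *
st()"
```

```text
t 8.03 board [-60.9   2. ] z 135.2 tilt 40.1 F_b [-1.98  0.38  0.29] gap 0.0851
```

Request:
{"name": "move_arm", "arguments": {
  "targets": [
    [[13.4,0.5,5.5],[0,0,0],-1],
    [[26.3,1,10.8],[0,0,0],-1],
    [[38.9,1,17.5],[0,0,0],-1],
    [[50.8,1,25.4],[0,0,0],-1],
    [[61.6,1,34.5],[0,0,0],-1]
  ]
}}

```text
clock: 8.65
tcp_pos: [0.4718, 0.0084, 0.1484]
orientation: [-0.257, 0.621, 0.705, 0.227]
wrist_force: [0.8, 0.0, 0.3]
finger_gap: 0.0851
grip_force: 0.0
```

```bash
python3 -c "
from h import *
st()
p=env.read_camera('scene');st();cv2.imwrite('pics/d.png',p['pixels'][80:280,150:390,::-1].repeat(2,0).repeat(2,1))
"
```

```text
t 8.65 board [8.6 1.2] z 148.4 tilt 40.1 F_b [-0.09 -0.8   0.26] gap 0.0851
t 8.7 board [10.2  1.7] z 148.6 tilt 40.2 F_b [1.86 1.13 0.18] gap 0.0859
```

View pics/d.png

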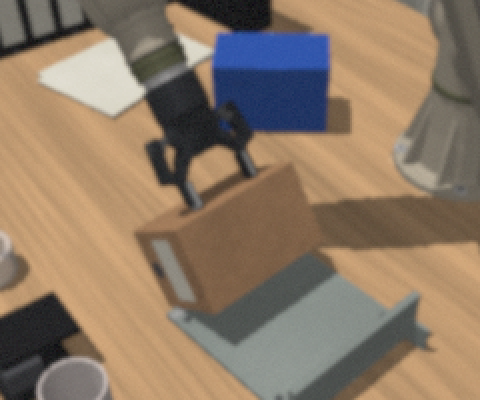

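The carton is past its balance point and falling freely, with the fingers at (220,190) clear. Withdraw the hand up and back.

Request:
{"name": "move_arm", "arguments": {
  "targets": [
    [[13,0,-15],[0,0,0],-1],
    [[-33,0,-54],[0,0,0],-1],
    [[-70,0,-84],[0,0,0],-1],
    [[-102,0,-112],[0,0,0],-1],
    [[-102,0,-112],[0,0,0],-1]
  ]
}}

```text
clock: 9.32
tcp_pos: [0.4913, -0.1445, 0.1672]
orientation: [-0.256, 0.623, 0.703, 0.227]
wrist_force: [-1.6, 0.5, 0.9]
finger_gap: 0.0852
grip_force: 0.0
```

```bash
python3 -c "
from h import *
st();goto(-.09,0,.05,40)
lying=lambda v:[R.from_euler('z',v[2]).apply(np.array([[a,b,c] for a in(0,.13) for b in(-.1,.1) for c in(.01,.13)]))+[v[0],v[1],0]]
for n in('scene','top'):
  p=env.read_camera(n)
  m=near('carton',p,[.468,.05,.08])
  if m is not None:
    r=fit(lying,[m],[p],[.477,-.02,1.692]);print(r.x,r.fun,inb(B,r.x[:2]),r.x[2]-B[2])
  for d in env.landmark_of('carton_top',p): print(d['centre'],inb(B,d['centre']),d['confidence'])
  cv2.imwrite('pics/e.png',p['pixels'][150:290,200:400,::-1].repeat(3,0).repeat(3,1))
"
```

```text
t 9.32 board [-145.5    0.3] z 167.2 tilt 40.1 F_b [0.69 1.55 0.86] gap 0.0852
shift [-33.0, 0.3, 125.4] turn [0.002, -0.009, 0.003]
[ 0.47827925 -0.02444981  1.71764821] 0.030563872307538986 [-0.02478783 -0.0012917 ] 0.02564820983552818
[0.4652, 0.1053, 0.0662] [ 0.10559148 -0.00399608] 0.92
[0.1725, -0.3066, 0.1286] [-0.26789723  0.33635827] 0.78
[ 0.47707653 -0.02520497  1.68531635] 0.18174061179161072 [-2.53920325e-02 -6.49536149e-06] -0.006683648375330753
[0.1728, -0.3065, 0.1312] [-0.26783423  0.33604838] 0.78
[0.4665, 0.1036, 0.071] [ 0.10374678 -0.005081  ] 0.64
```

View pics/e.png

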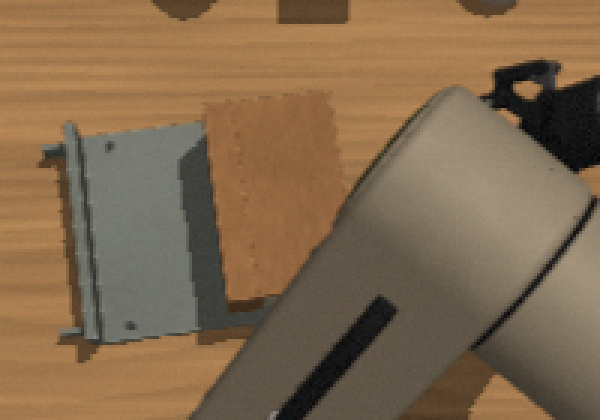

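The carton lies square on the board, with its base end about 25 mm before the edge. It needs to slide about 135 mm. Go down behind it.

```bash
python3 -c "
from h import *
goto(-.1,0,.036,40);goto(-.05,0,.036,40)"
```

```text
shift [-53.8, 0.8, 128.0] turn [-0.017, -0.013, 0.024]
shift [-15.6, 1.0, 160.3] turn [-0.017, -0.013, 0.024]
```

Request:
{"name": "move_arm", "arguments": {
  "targets": [
    [[-30,0.4,50],[0,0,0],-1],
    [[-45,0.6,95],[0,0,0],-1],
    [[-54,0.8,128],[0,0,0.02],-1],
    [[-35,1,144],[0,0,0.02],-1],
    [[-16,1,160],[0,0,0.02],-1]
  ]
}}

```text
clock: 10.25
tcp_pos: [0.4799, -0.0496, 0.0355]
orientation: [-0.258, 0.622, 0.704, 0.227]
wrist_force: [0.3, 0.1, 0.0]
finger_gap: 0.0852
grip_force: 0.0
```

Request:
{"name": "move_arm", "arguments": {
  "targets": [
    [[7.7,0,6.4],[0,0,0],-1],
    [[15.3,0,12.9],[0,0,0],-1],
    [[23,0,19.3],[0,0,0],-1],
    [[30.6,0,25.7],[0,0,0],-1],
    [[38.3,0,32.1],[0,0,0],-1]
  ]
}}

```text
clock: 10.88
tcp_pos: [0.4756, -0.0031, 0.0359]
orientation: [-0.256, 0.623, 0.704, 0.227]
wrist_force: [1.2, -5.0, 1.0]
finger_gap: 0.0856
grip_force: 2.4
```

```bash
python3 -c "
from h import *
st()"
```

```text
t 10.88 board [-3.3 -1.2] z 35.9 tilt 39.9 F_b [-5.13 -0.59  1.  ] gap 0.0856
```

Request:
{"name": "move_arm", "arguments": {
  "targets": [
    [[7.7,0,6.4],[0,0,0],-1],
    [[15.3,0,12.9],[0,0,0],-1],
    [[23,-0.3,19.3],[0,0,0],-1],
    [[30.6,-0.6,25.7],[0,0,0],-1],
    [[38.3,-1,32.1],[0,0,0],-1]
  ]
}}

```text
clock: 11.5
tcp_pos: [0.4674, 0.048, 0.0359]
orientation: [-0.257, 0.623, 0.703, 0.227]
wrist_force: [0.9, -4.3, 0.9]
finger_gap: 0.0852
grip_force: 2.3
```

Request:
{"name": "move_arm", "arguments": {
  "targets": [
    [[7.7,0,6.4],[0,0,0],-1],
    [[15.3,0,12.9],[0,0,0],-1],
    [[23,0,19.3],[0,0,0],-1],
    [[29,0,24.3],[0,0,0],-1],
    [[33,0,27.7],[0,0,0],-1]
  ]
}}

```text
clock: 12.12
tcp_pos: [0.4618, 0.091, 0.0359]
orientation: [-0.258, 0.622, 0.703, 0.226]
wrist_force: [-0.5, -5.2, 0.2]
finger_gap: 0.0852
grip_force: 2.2
```

```bash
python3 -c "
from h import *
st()
p=env.read_camera('top');st();cv2.imwrite('pics/f.png',p['pixels'][150:290,200:400,::-1].repeat(3,0).repeat(3,1))
for n in('scene','top'):
  p=env.read_camera(n)
  for d in env.landmark_of('carton_top',p): print(n,inb(B,d['centre']),d['confidence'])
"
```

```text
t 12.12 board [91.8  1.2] z 35.9 tilt 40.1 F_b [-5.08  1.14  0.21] gap 0.0852
t 12.18 board [92.4  1.4] z 36.0 tilt 40.2 F_b [-1.31 -0.82 -1.15] gap 0.0852
scene [ 0.22437208 -0.00143874] 0.75
scene [-0.26762615  0.33692969] 0.64
top [-0.26678366  0.33723003] 0.68
```

View pics/f.png

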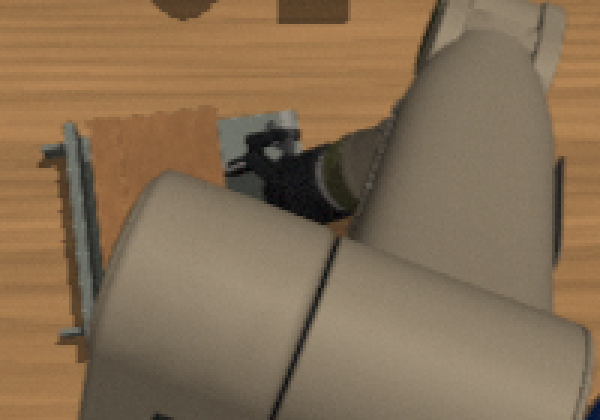

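The carton is near the backstop, about 17 mm short, and square. Sliding takes about 5 N. Advance gently.

Request:
{"name": "move_arm", "arguments": {
  "targets": [
    [[3,0,2.5],[0,0,0],-1],
    [[6,0,5],[0,0,0],-1],
    [[9,0,7.6],[0,0,0],-1],
    [[9,0,7.6],[0,0,0],-1]
  ]
}}

```text
clock: 12.88
tcp_pos: [0.4609, 0.1022, 0.036]
orientation: [-0.257, 0.623, 0.703, 0.227]
wrist_force: [2.3, -2.2, -0.4]
finger_gap: 0.0855
grip_force: 1.1
```

Request:
{"name": "move_arm", "arguments": {
  "targets": [
    [[0.8,0,0.65],[0,0,0],-1],
    [[1.5,0,1.3],[0,0,0],-1]
  ]
}}

```text
clock: 13.12
tcp_pos: [0.4606, 0.1039, 0.036]
orientation: [-0.257, 0.623, 0.703, 0.227]
wrist_force: [0.2, -5.0, 1.1]
finger_gap: 0.0857
grip_force: 2.4
```

```bash
python3 -c "
from h import *
st()"
```

```text
t 13.12 board [104.7   0.8] z 36.0 tilt 40.1 F_b [-5.    0.46  1.06] gap 0.0857
```

Request:
{"name": "move_arm", "arguments": {
  "targets": [
    [[0.8,0,0.65],[0,0,0],-1],
    [[1.5,0,1.3],[0,0,0],-1]
  ]
}}

```text
clock: 13.38
tcp_pos: [0.4602, 0.106, 0.0359]
orientation: [-0.257, 0.623, 0.703, 0.227]
wrist_force: [1.0, -5.4, 1.1]
finger_gap: 0.0858
grip_force: 2.5
```

Request:
{"name": "move_arm", "arguments": {
  "targets": [
    [[0.6,0,0.5],[0,0,0],-1]
  ]
}}

```text
clock: 13.5
tcp_pos: [0.46, 0.1068, 0.0359]
orientation: [-0.257, 0.623, 0.703, 0.227]
wrist_force: [1.8, -3.8, 0.7]
finger_gap: 0.0852
grip_force: 2.5
```

Request:
{"name": "move_arm", "arguments": {
  "targets": [
    [[0.6,0,0.5],[0,0,0],-1]
  ]
}}

```text
clock: 13.62
tcp_pos: [0.4599, 0.1076, 0.036]
orientation: [-0.257, 0.623, 0.703, 0.227]
wrist_force: [0.8, -5.1, 0.7]
finger_gap: 0.0852
grip_force: 2.5
```

Request:
{"name": "move_arm", "arguments": {
  "targets": [
    [[0.4,0,0.35],[0,0,0],-1]
  ]
}}

```text
clock: 13.75
tcp_pos: [0.4598, 0.1081, 0.0359]
orientation: [-0.257, 0.623, 0.703, 0.227]
wrist_force: [0.7, -5.3, 1.6]
finger_gap: 0.0853
grip_force: 2.6
```

Request:
{"name": "move_arm", "arguments": {
  "targets": [
    [[0.5,0,0.4],[0,0,0],-1]
  ]
}}

```text
clock: 13.88
tcp_pos: [0.4597, 0.1088, 0.0359]
orientation: [-0.257, 0.623, 0.703, 0.227]
wrist_force: [0.7, -4.9, 0.8]
finger_gap: 0.0857
grip_force: 2.5
```

Request:
{"name": "move_arm", "arguments": {
  "targets": [
    [[0.4,0,0.35],[0,0,0],-1]
  ]
}}

```text
clock: 14.0
tcp_pos: [0.4597, 0.1093, 0.0359]
orientation: [-0.257, 0.623, 0.703, 0.227]
wrist_force: [0.2, -5.5, 0.8]
finger_gap: 0.0855
grip_force: 2.6
```

Request:
{"name": "move_arm", "arguments": {
  "targets": [
    [[0.4,0,0.35],[0,0,0],-1]
  ]
}}

```text
clock: 14.12
tcp_pos: [0.4598, 0.1095, 0.0359]
orientation: [-0.257, 0.623, 0.704, 0.226]
wrist_force: [0.6, -8.5, 2.8]
finger_gap: 0.0854
grip_force: 4.0
```

Request:
{"name": "move_arm", "arguments": {
  "targets": [
    [[0.3,0,0.25],[0,0,0],-1]
  ]
}}

```text
clock: 14.25
tcp_pos: [0.4598, 0.1096, 0.0359]
orientation: [-0.257, 0.623, 0.704, 0.226]
wrist_force: [-0.3, -9.9, 2.7]
finger_gap: 0.085
grip_force: 4.8
```

Request:
{"name": "move_arm", "arguments": {
  "targets": [
    [[0.3,0,0.25],[0,0,0],-1]
  ]
}}

```text
clock: 14.38
tcp_pos: [0.4599, 0.1096, 0.0359]
orientation: [-0.257, 0.623, 0.704, 0.226]
wrist_force: [-0.2, -12.3, 4.0]
finger_gap: 0.0853
grip_force: 5.8
```

Request:
{"name": "move_arm", "arguments": {
  "targets": [
    [[0.35,0,0.3],[0,0,0],-1]
  ]
}}

```text
clock: 14.5
tcp_pos: [0.4599, 0.1097, 0.0358]
orientation: [-0.256, 0.623, 0.704, 0.226]
wrist_force: [-2.0, -14.5, 4.8]
finger_gap: 0.0857
grip_force: 7.1
```

Request:
{"name": "move_arm", "arguments": {
  "targets": [
    [[0,0,0],[0,0,0],-1]
  ]
}}

```text
clock: 14.62
tcp_pos: [0.4599, 0.1096, 0.0359]
orientation: [-0.256, 0.623, 0.704, 0.226]
wrist_force: [-0.8, -12.3, 5.7]
finger_gap: 0.0853
grip_force: 6.3
```

Request:
{"name": "move_arm", "arguments": {
  "targets": [
    [[0.2,0,0.15],[0,0,0],-1],
    [[0.2,0,0.15],[0,0,0],-1]
  ]
}}

```text
clock: 14.88
tcp_pos: [0.4599, 0.1097, 0.0359]
orientation: [-0.256, 0.623, 0.704, 0.226]
wrist_force: [-1.0, -14.6, 4.7]
finger_gap: 0.0854
grip_force: 6.9
```

Request:
{"name": "move_arm", "arguments": {
  "targets": [
    [[0,0,0],[0,0,0],-1],
    [[0,0,0],[0,0,0],-1],
    [[0,0,0],[0,0,0],-1]
  ]
}}

```text
clock: 15.25
tcp_pos: [0.4599, 0.1096, 0.0359]
orientation: [-0.256, 0.623, 0.704, 0.226]
wrist_force: [-1.2, -14.0, 4.6]
finger_gap: 0.0855
grip_force: 6.9
```

Request:
{"name": "move_arm", "arguments": {
  "targets": [
    [[0.15,0,0.13],[0,0,0],-1],
    [[0.15,0,0.13],[0,0,0],-1],
    [[0.15,0,0.13],[0,0,0],-1],
    [[0.15,0,0.13],[0,0,0],-1],
    [[0.15,0,0.13],[0,0,0],-1]
  ]
}}

```text
clock: 15.88
tcp_pos: [0.4599, 0.1097, 0.0359]
orientation: [-0.256, 0.623, 0.704, 0.226]
wrist_force: [-1.4, -16.0, 5.8]
finger_gap: 0.0857
grip_force: 7.4
```

Request:
{"name": "move_arm", "arguments": {
  "targets": [
    [[0,0,0],[0,0,0],-1],
    [[0,0,0],[0,0,0],-1],
    [[0,0,0],[0,0,0],-1]
  ]
}}

```text
clock: 16.25
tcp_pos: [0.4599, 0.1097, 0.0359]
orientation: [-0.256, 0.623, 0.704, 0.226]
wrist_force: [-1.3, -15.3, 5.5]
finger_gap: 0.0854
grip_force: 7.4
```

```bash
python3 -c "
from h import *
st()"
```

```text
t 16.25 board [110.6   0.7] z 35.9 tilt 39.9 F_b [-15.05   3.12   5.48] gap 0.0854
```

The press is done: about 15 N held for over 0.5 s. Retreat straight back, then up.

Request:
{"name": "move_arm", "arguments": {
  "targets": [
    [[-7,0,-5.9],[0,0,0],-1],
    [[-30,0,-25],[0,0,0],-1],
    [[-60,0,-50],[0,0,0],-1],
    [[-80,0,-95],[0,0,0],-1],
    [[-100,0,-150],[0,0,0],-1]
  ]
}}

```text
clock: 16.88
tcp_pos: [0.4796, -0.06, 0.0863]
orientation: [-0.26, 0.622, 0.703, 0.227]
wrist_force: [1.2, 0.1, 0.3]
finger_gap: 0.0855
grip_force: 0.0
```

Request:
{"name": "move_arm", "arguments": {
  "targets": [
    [[-40,0,-40],[0,0,0],-1],
    [[-80,0,-80],[0,0,0],-1],
    [[-80,0,-80],[0,0,0],-1],
    [[-80,0,-80],[0,0,0],-1]
  ]
}}

```text
clock: 17.38
tcp_pos: [0.4939, -0.1713, 0.0953]
orientation: [-0.259, 0.623, 0.703, 0.227]
wrist_force: [-0.2, 0.2, -0.0]
finger_gap: 0.0856
grip_force: 0.0
```

```bash
python3 -c "
from h import *
st()
for n in('top','scene'):
  p=env.read_camera(n)
  for d in env.landmark_of('carton_top',p): print(n,inb(B,d['centre']),d['confidence'])
cv2.imwrite('pics/g.png',p['pixels'][80:320,100:420,::-1].repeat(2,0).repeat(2,1))
"
```

```text
t 17.38 board [-172.5    1. ] z 95.3 tilt 40.3 F_b [ 0.23  0.16 -0.05] gap 0.0856
top [-0.26816383  0.33830479] 0.88
scene [ 0.24156172 -0.00091324] 0.91
scene [-0.26737671  0.33649635] 0.57
```

View pics/g.png

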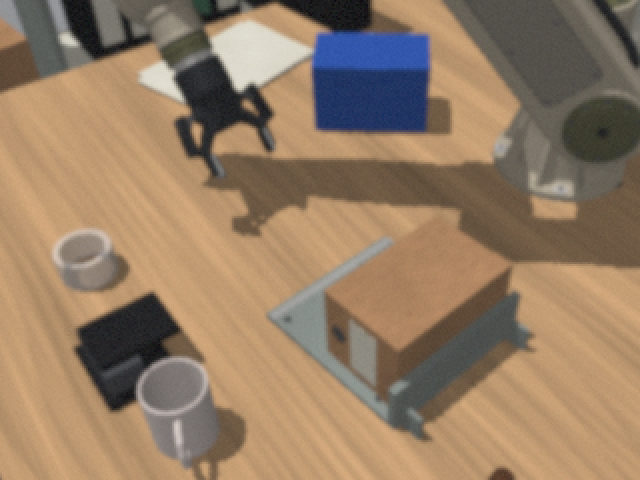

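The carton lies flush against the backstop with its top end at (440,330). The bystanders are untouched and the hand is well clear.

```bash
python3 -c "
from workcell import env
print(env.hand_in())"
```

```text
the job is handed in; nothing more can be done
None
```

The carton was slid square to the board edge, tipped over it, slid home against the backstop and pressed at about 15 N for over half a second; the hand is clear, the other things were not touched, and the job was handed in at about 17 s.

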